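# Take a reading from the moisture logger with the touch wand

### The job

Pick the reader wand up out of the bamboo tray, set its round nose squarely on the middle of the round read pad on the logger's tilted head, press the pad gently about half-way in (not against its stop) and hold the wand quite still there for two seconds. Then lay the wand back flat on the tray's floor, the way up it was, and let go; do not disturb the pot, bottle, hand fork or saucer.

Things in the scene. Friction and masses are not known exactly. Their poses are not given: they have to be found in the camera images.
- wand: grey plastic reader wand, 180 mm long, about 0.25 kg, lying in the tray. Origin: centre of its underside at mid length; x along it to the nose, z up through its top (marked by a small black key). Handle, flat-sided, to grip from above: 110 long, 30 wide (y), 36 high (z), from x = -90 to +20 mm; then a black neck 22 mm across and a round flat nose 30 mm across. Centre of mass near x = -15 mm
- wand_nose (a point): middle of the nose's flat end, on the wand's long axis, which runs 18 mm above the underside: (90, 0, 18) mm in the wand's frame, same axes as the wand
- tray: bamboo tray, fixed to the bench, 250 mm (x) by 160 mm (y), floor 8 mm thick, rim 16 mm high in all and 8 mm thick. Origin: centre of its underside; z up
- logger: grey moisture logger fixed to the bench: foot 110 x 130 mm, two upright cheeks 145 mm high (100 mm apart over the outsides), between them the tilted head with stem and read pad. Origin: centre of the foot's underside; x the way the head faces seen from above, z up; the head's pivot is 120 mm above the origin. Head, stem and pad count as the logger
- head_face (a point): middle of the head's front face, 80 x 74 mm. x straight out, 23 to 34 deg above level; y level, z up along the face. A stem 40 mm across stands out along x, with the black round read pad, 44 mm across, on its end. The free pad's front is 31 to 51 mm out from the face: how far is not reported, find it by touch. Stem and head hold still under a square press up to 18 N
- pad (a joint): how far the sprung read pad is pressed into the stem along the head's -x: 0 free, 0.010 m at the stop. It starts to give at about 2 N, then takes 0.45 N more per mm (about 4.3 N half-way, 6.5 N at the stop); it springs back when released
- pot: black plastic plant pot, 112 mm across the rim, 110 mm high, loose bystander; origin: centre of its underside
- bottle: white spray bottle with press-button nozzle, 68 mm across, 185 mm high, loose bystander; origin: centre of its underside
- fork: steel hand fork with red handle, 250 mm long, lying on the bench, loose bystander; origin: at mid length on the bench, x towards the tines
- saucer: clay saucer, 130 mm across, 22 mm high, loose bystander; origin: centre of its underside
There are look-alikes about, which are no part of the job. Of the things shaped like the wand, the grey one is meant.

How it is judged:
By the outcome, as a careful person would: the job done as asked, in the order asked, and still so for the second after the job is handed in, with the robot touching nothing.
It also fails if it takes over 72 s, if anything falls off the work surface, if the arm or the gripper's body presses on something with over 40 N, if the wrist force passes 120 N, or if a joint passes its speed limit or range.

### The arm

A 7-joint arm with a two-finger parallel gripper is mounted at the origin on the work surface. World frame = base frame: x ahead of the robot, y to its left, z up, the work surface at z = 0. Lengths are in m, angles in rad, forces in N, time in s.
With the tool pointing down it reaches from about 0.4 to 0.9 m from the base axis. Payload 5.6 kg.
Tool frame: the origin (TCP) lies midway between the tips of the shut fingers; the grasp point (between the pads) lies 19 mm behind it (grip_depth is the distance from the TCP to the grasp point, in m); z points along the fingers, y is the line along which they close (so a half turn about z gives the same grasp; the last joint's range is limited). The gripper opens to 92 mm and grips with 3 to 60 N. Pads are 20 mm wide; open, the fingers measure 128 mm over their backs; the gripper's body (75 mm by 189 mm) begins 69 mm behind the grasp point.
Start: joints at [1.305, 0.468, -0.012, 1.603, 0.006, 1.071, -0.056], TCP at [0.144, -0.634, 0.215] pointing down, gripper open.
Joint ranges: [-2.53, 2.53], [-0.31, 2.02], [-1.57, 1.55], [0.28, 2.44], [-1.29, 4.43], [0.15, 1.84], [-2.92, 2.92]. Speed limits (rad/s): [2.57, 2.57, 3.14, 3.14, 3.14, 3.14, 3.14].

### API

Orientations are given as a unit quaternion [x, y, z, w].
In Python, from plant import * gives the robot as it stands.
- The arm moves only by the tool servo_tool, never from a script. Its argument "targets" is a list of rows, each an object with "travel": the shift along the tool's x, y, z in cm, a list of three; "turn": the turn, a rotation vector about the tool's x, y, z in degrees, a list of three; "hand": the finger opening in cm, from 0 to 9.19. In form: [{"travel": [dx, dy, dz], "turn": [ax, ay, az], "hand": hand}, ...]. A call has 1 to 20 rows; each row shifts and turns the commanded pose from where the row before left it, along the tool's axes as they then stand; what a row does not reach is not made up. A row lasts 1/12 s, in which the tool goes at most 41.7 mm and 7.16 degrees, less where a joint would pass 70% of its speed; a pose out of reach is approached as far as the arm can. A call is refused whole if a number of a shift passes 4.17 or a number of a turn 7.16, either way. A call with a gripper value outside its range is refused whole. The fingers move at their own pace and stop on an object; "force" is the grip in N (left out, the last holds). Time passes only in rows, so rows that do not move let the fingers close. It gives the time, the measured TCP pose, the force, the opening and the grip force at its end, in the units of the state.
- get_obs(): the state, without advancing time (a new reading comes with each control period).
- snapshot(name): name is "scene" or "top"; returns a dict with "image" (480x640x3 uint8, red, green, blue), "range_z" (480x640 float32, m along the optical axis (not along the pixel's ray), 0 where there is no reading), "fx", "fy", "cx", "cy" (pixels), "R" (3x3) and "t" (3): a world point X has camera coordinates R X + t. Camera axes: x right, y down, z forward; pixel columns grow to the right and rows downward; lengths in m; the calibration is good to about 2 mm. A picture is of the moment at which its call begins.
- finish_job(): hands the job in; it is judged then, once.
The state is a dict: "clock": time; "joint_pos": joint angles; "joint_vel": joint speeds; "tau": joint torques, N m; "tool_pos": TCP position; "eef_rot": TCP orientation; "wrist_force": force on the tool from outside, world axes, zero at the start; "moment": the same for the moment, N m; "grip_width": finger opening in m; "grasp_force": force on a finger pad.
Only numpy, scipy, OpenCV 4.12 (cv2) and the standard library are available. Lean on these libraries where they do the work, as an engineer would, in place of code of your own. Each camera call takes 0.05 s, during which the arm holds its last target. There are 200 camera calls.

## Working session

There is one attempt and no reset: what is moved stays moved. The work goes in short steps, Python scripts to look and compute and a tool call to move; the robot and the scene stay as the last step left them, time stands still between calls to the robot, and variables do not carry over. Pictures are saved under pics/ and viewed, at most 10 in all, crops included, and the job is handed in when it is done.

Besides the shell and the picture viewer there is one more tool, called after ">>>" by a JSON object that holds its "op" and its "data", one argument or row to a line. servo_tool: Moves the arm, as the interface text tells. Its arguments: {"type":"object","properties":{"targets":{"type":"array","items":{"type":"object","properties":{"travel":{"type":"array","items":{"type":"number"}},"turn":{"type":"array","items":{"type":"number"}},"hand":{"type":"number"}}}},"force":{"type":"number"}},"required":["targets"]}

```bash
mkdir -p pics
cat > h.py <<'E'
from plant import *
import numpy as np, cv2
from scipy.spatial.transform import Rotation as Rot
def grab(n):
    s=snapshot(n); np.savez(f'{n}.npz',**s); return s
def load(n): return np.load(f'{n}.npz')
def cloud(s):
    v,u=np.mgrid[:480,:640]; z=s['range_z']
    c=np.stack([(u-s['cx'])/s['fx']*z,(v-s['cy'])/s['fy']*z,z],-1)
    return (c-s['t'])@s['R']
E
python3 - <<'E'
from h import *
for n in('scene','top'):
    s=grab(n); cv2.imwrite(f'pics/{n}0.png',s['image'][:,:,::-1]); print(n,s['R'].round(3).tolist(),s['t'],s['fx'])
o=get_obs(); print(o)
E
```

```text
scene [[0.673, 0.739, -0.006], [0.578, -0.531, -0.62], [-0.462, 0.414, -0.784]] [-0.37624072 -0.22296773  1.73267497] 586.3100800774068
top [[0.008, -1.0, -0.016], [-0.988, -0.005, -0.155], [0.154, 0.017, -0.988]] [0.01480188 0.56740782 1.56084628] 606.1051861630749
{'clock': 0.1, 'joint_pos': array([ 1.30497161,  0.46829063, -0.01160658,  1.60348088,  0.00599083,
        1.07140087, -0.05629833]), 'joint_vel': array([-0.00077307, -0.0029509 ,  0.00100813, -0.00144691, -0.00057326,
       -0.00021864, -0.00125449]), 'tau': array([ 6.95185608e-04, -5.21645701e+01, -1.24800645e-02, -2.44363636e+01,
       -5.68293873e-02,  1.41452535e-02,  4.49258346e-05]), 'tool_pos': array([ 0.14347006, -0.63345583,  0.21375558]), 'eef_rot': array([ 9.93803326e-01,  1.11150130e-01, -1.36851334e-04, -7.60366147e-04]), 'wrist_force': array([-0.30800301,  0.60368225,  0.11197327]), 'moment': array([ 0.00981484, -0.02116927, -0.01139717]), 'grasp_force': 0.0, 'grip_width': 0.09198668815770518}
```

View pics/scene0.png

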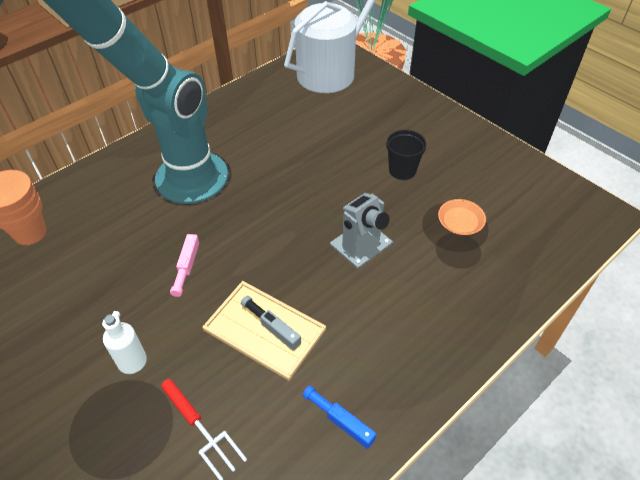

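View pics/top0.png

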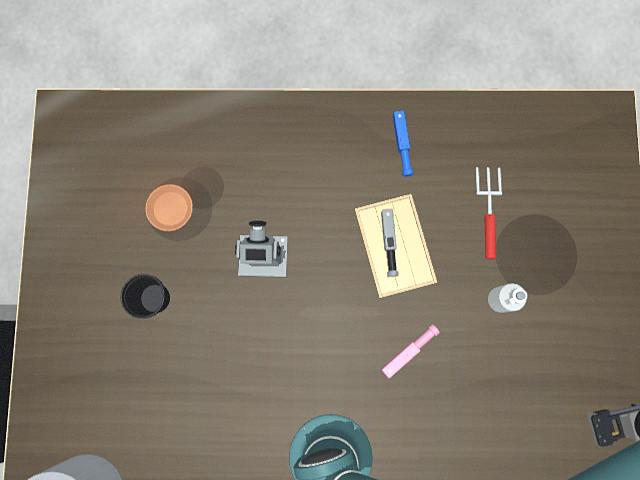

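The scene view shows the grey wand in the tray at about (270,320) and the logger at (362,225) with its pad at (376,217). The top view has the wand at (390,242) with its nose towards the robot (390,273), and the logger at (262,255) facing +x with its pad at (258,224).

Run:
```python
from h import *
a=load('top'); b=load('scene')
A=cv2.resize(a['image'][205:290,225:300],None,fx=5,fy=5,interpolation=cv2.INTER_CUBIC)
B=cv2.resize(b['image'][185:270,325:400],None,fx=5,fy=5,interpolation=cv2.INTER_CUBIC)
cv2.imwrite('pics/log.png',np.hstack([A,B])[:,:,::-1])
A=cv2.resize(a['image'][190:302,350:440],None,fx=4,fy=4,interpolation=cv2.INTER_CUBIC)
B=cv2.resize(b['image'][275:387,200:330],None,fx=3,fy=4,interpolation=cv2.INTER_CUBIC)
cv2.imwrite('pics/wand.png',np.hstack([A,B])[:,:,::-1])
for s,n,r in((a,'top',(slice(215,282,6),slice(240,286,6))),(b,'scene',(slice(195,240,5),slice(345,392,6)))):
    P=cloud(s); print(n); 
    for row in P[r]: print(' '.join('%.0f,%.0f,%.0f'%tuple(p*1000) for p in row))
```

```text
top
634,254,1 636,239,-9 635,222,-6 635,205,-1 635,189,-2 635,172,-0 635,156,-1 635,139,-1
617,253,4 617,238,-0 590,200,149 591,185,147 593,172,136 619,172,-4 618,156,-3 617,139,3
601,254,-3 600,237,2 577,201,138 574,184,154 602,188,-3 601,171,1 601,155,1 601,138,1
584,253,3 584,237,-1 559,198,155 558,182,163 560,169,149 585,171,-3 584,154,3 585,138,-2
566,251,8 547,215,138 545,199,148 545,184,148 546,170,141 549,157,121 567,153,9 566,137,15
528,226,163 528,212,161 528,197,163 528,182,162 528,167,161 528,152,164 531,140,142 549,136,15
514,226,159 514,212,156 514,197,160 514,183,154 514,167,157 514,153,156 516,139,143 534,137,5
499,226,156 500,212,152 500,198,149 500,182,152 500,168,151 500,153,153 501,139,146 517,136,12
501,249,8 501,234,5 501,217,11 501,200,10 486,168,144 486,154,141 502,152,5 502,136,6
484,248,11 484,232,10 484,216,11 485,200,10 484,184,12 485,167,13 485,152,10 485,135,10
469,249,4 469,233,1 469,217,5 468,199,14 469,184,10 468,167,14 469,152,4 469,136,6
453,249,4 453,233,-1 453,216,5 453,201,-0 454,185,-7 453,168,1 453,152,4 453,135,7
scene
365,278,5 370,298,-5 387,305,3 494,212,150 504,222,151 421,344,1 429,361,-4 442,372,-2
376,268,-0 386,283,-3 493,191,147 508,197,154 524,201,164 531,215,159 450,338,7 456,357,-1
387,257,-4 496,167,147 511,173,155 526,179,163 532,194,157 535,213,145 540,229,138 471,341,2
495,148,142 515,149,158 527,157,162 532,172,155 541,185,152 550,197,151 542,229,121 484,328,1
505,138,140 518,146,145 533,152,152 541,165,149 553,172,154 564,181,156 578,187,163 584,204,155
508,136,125 527,138,140 537,148,141 544,162,136 561,165,147 578,167,160 583,184,151 588,201,142
515,130,117 533,132,130 538,148,123 548,159,123 555,173,117 582,165,146 590,177,144 595,194,136
509,137,87 529,137,105 541,146,108 550,158,106 557,173,100 530,230,31 524,262,0 534,275,-1
509,137,68 529,139,84 498,195,11 554,156,92 520,219,11 532,229,14 540,245,7 547,261,1
```

View pics/log.png

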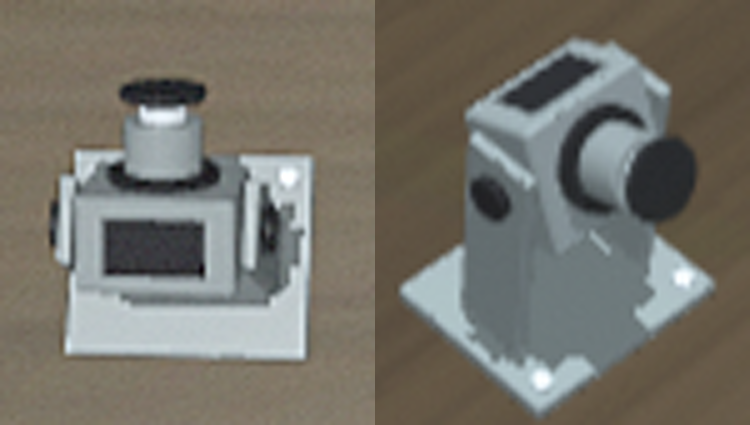

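View pics/wand.png

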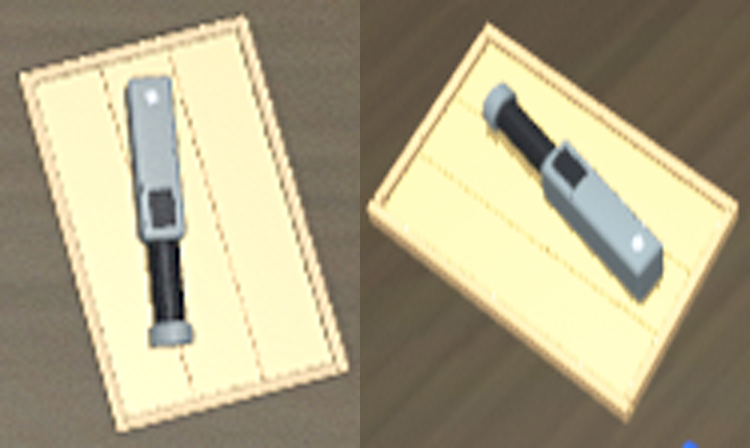

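The logger crop shows the black pad disc edge-on in the top view (crop 163,92) and almost face-on in the scene view (crop 660,178). In the wand crop the wand lies flat with its key up and its nose at crop (170,335), turned a few degrees from the tray's long axis.

```bash
cat >> h.py <<'E'
def avg(n,k=8):
    S=[snapshot(n) for _ in range(k)]; z=np.stack([s['range_z'] for s in S]).astype(float); z[z==0]=np.nan
    s=dict(S[0]); s['range_z']=np.nan_to_num(np.nanmedian(z,0)); s['image']=np.mean([x['image'] for x in S],0).astype(np.uint8); return s
def ray(s,u,v):
    d=np.stack([(u-s['cx'])/s['fx'],(v-s['cy'])/s['fy'],np.ones_like(u*1.)],-1)@s['R']; return -s['R'].T@s['t'],d
def onz(s,uv,h):
    uv=np.asarray(uv,float); o,d=ray(s,uv[...,0],uv[...,1]); return o+d*((h-o[2])/d[...,2])[...,None]
def plane(P,tol=.003):
    m=np.ones(len(P),bool)
    for _ in range(12):
        c=P[m].mean(0); n=np.linalg.svd(P[m]-c,full_matrices=False)[2][2]; m=abs((P-c)@n)<tol
    return n,c,m.sum(),abs((P[m]-c)@n).std()
E
python3 - <<'E'
from h import *
for n in('top','scene'):
    s=avg(n); np.savez(n+'.npz',**s)
a=load('top');b=load('scene')
for s,n in((a,'top'),(b,'scene')):
    P=cloud(s); im=s['image'].astype(int)
    # bench/tray height check
    t=P[(abs(P[...,0]-.57)<.1)&(abs(P[...,1]+.11)<.15)&(im[...,0]-im[...,2]>50)&(im.sum(-1)>500)]
    print(n,'tray floor z',np.median(t[:,2]), 'bench',np.median(P[(abs(P[...,0]-.45)<.03)&(abs(P[...,1])<.1)][:,2]))
    # head top
    q=P[(P[...,0]>.49)&(P[...,0]<.53)&(P[...,1]>.155)&(P[...,1]<.225)&(P[...,2]>.135)]
    N,c,k,sd=plane(q); N*=np.sign(N[2]); print(' headtop n',N.round(3),c.round(4),k,sd.round(4),'tilt',np.degrees(np.arctan2(np.hypot(*N[:2]),N[2])),'yaw',np.degrees(np.arctan2(-N[1],-N[0])))
    # wand handle by colour
    hsv=cv2.cvtColor(s['image'],cv2.COLOR_RGB2HSV)
    G=onz(s,np.stack(np.meshgrid(np.arange(640),np.arange(480)),-1),.044)
    m=((hsv[...,1]<70)&(abs(P[...,0]-.57)<.1)&(abs(P[...,1]+.12)<.1)&(P[...,2]>.015)).astype(np.uint8)
    cs,_=cv2.findContours(m,0,1); 
    for c in sorted(cs,key=cv2.contourArea)[-2:]: print(' blob',cv2.contourArea(c),cv2.minAreaRect(c))
    h=P[(m>0)&(P[...,2]>.039)&(P[...,2]<.05)]; r=cv2.minAreaRect((h[:,:2]*1000).astype(np.float32)); print(' handle',r,np.median(h[:,2]),len(h))
# front faces from the scene view: dark pad disc
P=cloud(b); im=b['image']; g=cv2.cvtColor(im,cv2.COLOR_RGB2GRAY)
m=np.zeros_like(g); m[208:235,368:394]=(g[208:235,368:394]<75); n_,l,st,ce=cv2.connectedComponentsWithStats(m)
i=1+np.argmax(st[1:,4]); print('pad blob',st[i],ce[i]); cs,_=cv2.findContours((l==i).astype(np.uint8),0,1); print(cv2.fitEllipse(cs[0]))
k=cv2.erode((l==i).astype(np.uint8),np.ones((3,3)))>0
N,c,kk,sd=plane(P[k],.004); N*=np.sign(N[0]); print('pad n',N.round(3),c.round(4),kk,sd.round(4),'elev',np.degrees(np.arcsin(N[2])),'yaw',np.degrees(np.arctan2(N[1],N[0])))
E
```

```text
top tray floor z 0.008216031047288366 bench 0.0004326526954784501
 headtop n [-0.404  0.003  0.915] [0.5092 0.1899 0.1549] 472 0.0007 tilt 23.810335654535375 yaw -0.3783965475143521
 blob 12.5 ((369.0377197265625, 255.63211059570312), (15.247020721435547, 2.1977689266204834), 74.05460357666016)
 blob 605.5 ((389.3934631347656, 241.327880859375), (66.6343002319336, 12.131789207458496), 84.80557250976562)
 handle ((558.6589965820312, -151.382568359375), (177.19918823242188, 30.08113670349121), 4.876813888549805) 0.043487201532641725 485
scene tray floor z 0.007250528019978875 bench -0.00015344393637710578
 headtop n [-0.372  0.009  0.928] [0.5118 0.1887 0.1561] 247 0.0005 tilt 21.83271094397322 yaw -1.4355921658544297
 blob 3.0 ((316.30487060546875, 336.243896484375), (1.7179114818572998, 8.43338394165039), 38.65980529785156)
 blob 868.0 ((270.91802978515625, 321.5983581542969), (72.08476257324219, 15.87657356262207), 39.80556869506836)
 handle ((558.6096801757812, -154.88677978515625), (175.69187927246094, 29.543262481689453), 5.469686985015869) 0.04293235577709787 533
pad blob [375 211  15  19 201] [382.16915423 220.47263682]
((382.14984130859375, 220.47970581054688), (12.682915687561035, 18.188552856445312), 21.80790901184082)
pad n [ 0.912 -0.037  0.408] [0.5863 0.1844 0.1514] 137 0.0005 elev 24.064115635455348 yaw -2.328117847879429
```

>>> {"op": "servo_tool", "data": {
  "targets": [
    {"travel": [0, 0, -2], "turn": [0, 0, 0], "hand": 5.5},
    {"travel": [0, 0, -2], "turn": [0, 0, 0], "hand": 5.5},
    {"travel": [1, -0.7, -1], "turn": [0, 0, 0], "hand": 5.5},
    {"travel": [2.1, -1.5, 0], "turn": [0, 0, 0], "hand": 5.5},
    {"travel": [2.1, -1.5, 0], "turn": [0, 0, 0], "hand": 5.5},
    {"travel": [2.1, -1.5, 0], "turn": [0, 0, 0], "hand": 5.5},
    {"travel": [2.1, -1.5, 0], "turn": [0, 0, 0], "hand": 5.5},
    {"travel": [2.1, -1.5, 0], "turn": [0, 0, 0], "hand": 5.5},
    {"travel": [2.1, -1.5, 0], "turn": [0, 0, 0], "hand": 5.5},
    {"travel": [2.1, -1.5, 0], "turn": [0, 0, 0], "hand": 5.5},
    {"travel": [2.1, -1.5, 0], "turn": [0, 0, 0], "hand": 5.5},
    {"travel": [2.1, -1.5, 0], "turn": [0, 0, 0], "hand": 5.5},
    {"travel": [2.1, -1.5, 0], "turn": [0, 0, 0], "hand": 5.5},
    {"travel": [2.1, -1.5, 0], "turn": [0, 0, 0], "hand": 5.5},
    {"travel": [2.1, -1.5, 0], "turn": [0, 0, 0], "hand": 5.5},
    {"travel": [2.1, -1.5, 0], "turn": [0, 0, 0], "hand": 5.5},
    {"travel": [2.1, -1.5, 0], "turn": [0, 0, 0], "hand": 5.5},
    {"travel": [2.1, -1.5, 0], "turn": [0, 0, 0], "hand": 5.5},
    {"travel": [2.1, -1.5, 0], "turn": [0, 0, 0], "hand": 5.5},
    {"travel": [0, 0, 0], "turn": [0, 0, 0], "hand": 5.5}
  ],
  "force": 30
}}

```text
clock: 2.57
tool_pos: [0.4303, -0.3107, 0.2647]
eef_rot: [0.993, 0.115, 0.001, -0.001]
wrist_force: [0.5, 0.5, 0.3]
grip_width: 0.0549
grasp_force: 0.0
```

```bash
cat > tgt.py <<'E'
from h import *
def rel(p,R):
    "shift (cm, tool axes now) and rotvec (deg) from measured pose to target"
    o=get_obs(); Q=Rot.from_quat(o['eef_rot']); print('clock',round(o['clock'],2),'tcp',o['tool_pos'].round(4),'F',o['wrist_force'].round(2),'w',round(o['grip_width'],4),round(o['grasp_force'],1),'q',o['joint_pos'].round(2))
    print('shift cm',(Q.inv().apply(np.array(p)-o['tool_pos'])*100).round(2),'turn deg',np.degrees((Q.inv()*R).as_rotvec()).round(2))
def frame(yaw,e):
    "tool frame: tool x horizontal heading yaw raised by e (deg), z = fingers"
    y,e=np.radians([yaw,e]); x=np.array([np.cos(e)*np.cos(y),np.cos(e)*np.sin(y),np.sin(e)])
    z=np.array([np.sin(e)*np.cos(y),np.sin(e)*np.sin(y),-np.cos(e)]); return Rot.from_matrix(np.stack([x,np.cross(z,x),z],1))
E
python3 -c "
from tgt import *
rel([.5786,-.1512,.12],frame(5.1,0))"
```

```text
clock 2.57 tcp [ 0.4303 -0.3107  0.2647] F [0.52 0.53 0.29] w 0.0549 0.0 q [ 0.77  0.23 -0.24  1.83  0.06  1.09 -0.83]
shift cm [ 18.06 -12.1   14.53] turn deg [-0.09 -0.13  8.16]
```

>>> {"op": "servo_tool", "data": {
  "targets": [
    {"travel": [1.8, -1.2, 0.6], "turn": [0, 0, 0], "hand": 5.5},
    {"travel": [1.8, -1.2, 0.6], "turn": [0, 0, 0], "hand": 5.5},
    {"travel": [1.8, -1.2, 0.6], "turn": [0, 0, 0], "hand": 5.5},
    {"travel": [1.8, -1.2, 0.6], "turn": [0, 0, 0], "hand": 5.5},
    {"travel": [1.8, -1.2, 0.6], "turn": [0, 0, 0], "hand": 5.5},
    {"travel": [1.8, -1.2, 0.6], "turn": [0, 0, 0], "hand": 5.5},
    {"travel": [1.8, -1.2, 0.6], "turn": [0, 0, 0], "hand": 5.5},
    {"travel": [1.8, -1.2, 0.6], "turn": [0, 0, 0], "hand": 5.5},
    {"travel": [1.8, -1.2, 0.6], "turn": [0, 0, 0], "hand": 5.5},
    {"travel": [1.8, -1.2, 0.6], "turn": [0, 0, 0], "hand": 5.5},
    {"travel": [0, 0, 2], "turn": [0, 0, 2], "hand": 5.5},
    {"travel": [0, 0, 2], "turn": [0, 0, 2], "hand": 5.5},
    {"travel": [0, 0, 2], "turn": [0, 0, 2], "hand": 5.5},
    {"travel": [0, 0, 2], "turn": [0, 0, 2], "hand": 5.5},
    {"travel": [0, 0, 0], "turn": [0, 0, 0], "hand": 5.5},
    {"travel": [0, 0, 0], "turn": [0, 0, 0], "hand": 5.5}
  ]
}}

```text
clock: 3.9
tool_pos: [0.5746, -0.1594, 0.1239]
eef_rot: [0.999, 0.042, -0.001, -0.0]
wrist_force: [0.2, 0.4, -1.1]
grip_width: 0.0551
grasp_force: 0.0
```

```bash
python3 -c "
from tgt import *
rel([.5786,-.1512,.0125],frame(5.1,0))"
```

```text
clock 3.9 tcp [ 0.5746 -0.1594  0.1239] F [ 0.18  0.42 -1.1 ] w 0.0551 0.0 q [ 0.42  0.5  -0.26  1.8   0.17  0.86 -1.41]
shift cm [ 0.49 -0.78 11.14] turn deg [-0.04  0.12 -0.26]
```

>>> {"op": "servo_tool", "data": {
  "targets": [
    {"travel": [0.5, -0.8, 0], "turn": [0, 0, 0], "hand": 5.5},
    {"travel": [0, 0, 1.5], "turn": [0, 0, 0], "hand": 5.5},
    {"travel": [0, 0, 1.5], "turn": [0, 0, 0], "hand": 5.5},
    {"travel": [0, 0, 1.5], "turn": [0, 0, 0], "hand": 5.5},
    {"travel": [0, 0, 1.5], "turn": [0, 0, 0], "hand": 5.5},
    {"travel": [0, 0, 1.5], "turn": [0, 0, 0], "hand": 5.5},
    {"travel": [0, 0, 1], "turn": [0, 0, 0], "hand": 5.5},
    {"travel": [0, 0, 0.5], "turn": [0, 0, 0], "hand": 5.5},
    {"travel": [0, 0, 0], "turn": [0, 0, 0], "hand": 5.5},
    {"travel": [0, 0, 0], "turn": [0, 0, 0], "hand": 5.5}
  ]
}}

```text
clock: 4.73
tool_pos: [0.5806, -0.1513, 0.0354]
eef_rot: [0.999, 0.042, 0.001, 0.0]
wrist_force: [0.0, 0.2, 1.1]
grip_width: 0.0551
grasp_force: 0.0
```

```bash
python3 -c "
from tgt import *
rel([.5786,-.1512,.0125],frame(5.1,0))
for n in ('top','scene'):
    s=grab(n); I=s['image'][190:302,350:440] if n=='top' else s['image'][265:377,215:305]
    globals()[n]=cv2.resize(I,None,fx=4,fy=4,interpolation=2)
cv2.imwrite('pics/pre.png',np.hstack([top,scene])[:,:,::-1])"
```

```text
clock 4.73 tcp [ 0.5806 -0.1513  0.0354] F [0.01 0.19 1.09] w 0.0551 0.0 q [ 0.37  0.63 -0.23  1.83  0.21  0.7  -1.46]
shift cm [-0.2  -0.03  2.29] turn deg [ 0.01 -0.07 -0.32]
```

View pics/pre.png

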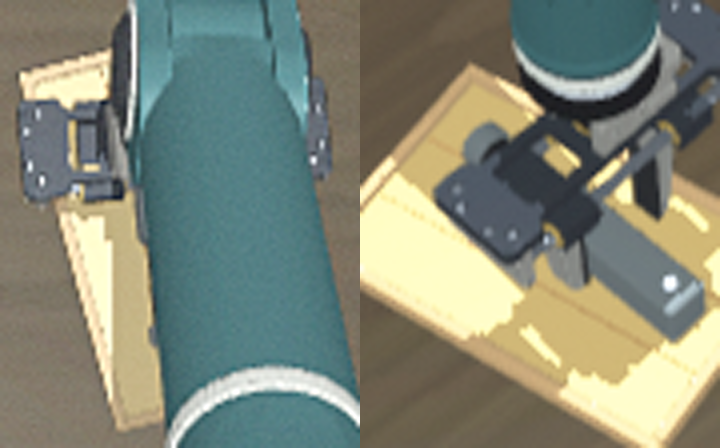

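The scene crop shows the two fingers on either side of the handle, at about (525,262) and (655,195). The gripper is clear of the tray rim.

>>> {"op": "servo_tool", "data": {
  "targets": [
    {"travel": [-0.2, 0, 0.8], "turn": [0, 0, 0], "hand": 5.5},
    {"travel": [0, 0, 0.8], "turn": [0, 0, 0], "hand": 5.5},
    {"travel": [0, 0, 0.6], "turn": [0, 0, 0], "hand": 5.5},
    {"travel": [0, 0, 0], "turn": [0, 0, 0], "hand": 5.5},
    {"travel": [0, 0, 0], "turn": [0, 0, 0], "hand": 4.5},
    {"travel": [0, 0, 0], "turn": [0, 0, 0], "hand": 4},
    {"travel": [0, 0, 0], "turn": [0, 0, 0], "hand": 3.5},
    {"travel": [0, 0, 0], "turn": [0, 0, 0], "hand": 3},
    {"travel": [0, 0, 0], "turn": [0, 0, 0], "hand": 2.5},
    {"travel": [0, 0, 0], "turn": [0, 0, 0], "hand": 2},
    {"travel": [0, 0, 0], "turn": [0, 0, 0], "hand": 2},
    {"travel": [0, 0, 0], "turn": [0, 0, 0], "hand": 2},
    {"travel": [0, 0, 0], "turn": [0, 0, 0], "hand": 2}
  ],
  "force": 30
}}

```text
clock: 5.92
tool_pos: [0.5781, -0.1518, 0.0128]
eef_rot: [0.999, 0.041, 0.0, 0.0]
wrist_force: [0.3, -0.2, 1.5]
grip_width: 0.0297
grasp_force: 30.0
```

```bash
python3 -c "
from tgt import *
rel([.5786,-.1512,.0125],frame(5.1,0))"
```

```text
clock 5.92 tcp [ 0.5781 -0.1518  0.0128] F [ 0.29 -0.24  1.54] w 0.0297 30.0 q [ 0.37  0.66 -0.22  1.84  0.22  0.66 -1.47]
shift cm [ 0.05 -0.05  0.03] turn deg [ 0.02 -0.03 -0.34]
```

>>> {"op": "servo_tool", "data": {
  "targets": [
    {"travel": [0, 0, -1], "turn": [0, 0, 0], "hand": 2},
    {"travel": [0, 0, -2], "turn": [0, 0, 0], "hand": 2},
    {"travel": [0, 0, -2.5], "turn": [0, 0, 0], "hand": 2},
    {"travel": [0, 0, -2.5], "turn": [0, 0, 0], "hand": 2},
    {"travel": [0, 0, -2.5], "turn": [0, 0, 0], "hand": 2},
    {"travel": [0, 0, -2.5], "turn": [0, 0, 0], "hand": 2},
    {"travel": [0, 0, -2.5], "turn": [0, 0, 0], "hand": 2},
    {"travel": [0, 0, -2.5], "turn": [0, 0, 0], "hand": 2},
    {"travel": [0, 0, -2], "turn": [0, 0, 0], "hand": 2},
    {"travel": [0, 0, 0], "turn": [0, 0, 0], "hand": 2},
    {"travel": [0, 0, 0], "turn": [0, 0, 0], "hand": 2}
  ],
  "force": 40
}}

```text
clock: 6.83
tool_pos: [0.578, -0.1515, 0.2134]
eef_rot: [0.999, 0.042, 0.001, 0.0]
wrist_force: [-0.5, -1.0, -2.7]
grip_width: 0.0297
grasp_force: 40.0
```

```bash
cat > log.py <<'E'
from tgt import *
a=load('top0.npz'[:-4]);b=load('scene0.npz'[:-4])
def rep(t,N,c,k,sd): print(t,N.round(3),c.round(4),k,sd.round(4),'elev',np.degrees(np.arcsin(N[2])).round(2),'yaw',np.degrees(np.arctan2(N[1],N[0])).round(2))
if 1:
    # front face of the head, scene view: points within 4 mm of a rough plane through the face, outside stem and ring
    ax=frame(-1.2,24).as_matrix()
    for s,n in((a,'top'),(b,'scene')):
        P=cloud(s); L=(P-np.array([.5863,.1844,.1514]))@np.stack([ax[:,0],-ax[:,1],-ax[:,2]],1)  # out, left, up
        near=(abs(L[...,1])<.06)&(abs(L[...,2])<.06)&(abs(L[...,0])<.12)
        h,e=np.histogram(L[near&(np.hypot(L[...,1],L[...,2])>.026)][:,0],bins=np.arange(-.1,.02,.004)); print(n,dict(zip((e[:-1]*1000).round().astype(int).tolist(),h.tolist())))
        f=near&(np.hypot(L[...,1],L[...,2])>.03)&(abs(L[...,1])<.036)&(abs(L[...,2])<.034)&(L[...,0]>-.065)&(L[...,0]<-.025)
        if f.sum()>30: N,c,k,sd=plane(P[f],.003); N*=np.sign(N[0]); rep(' face',N,c,k,sd)
        st=near&(L[...,0]>-.03)&(L[...,0]<-.012)&(np.hypot(L[...,1],L[...,2])<.03)
        print(' stem pts',st.sum(),'left range',np.percentile(L[st][:,1],[2,98]).round(4),'up max',np.percentile(L[st][:,2],98).round(4))
        pd=near&(abs(L[...,0])<.006)&(np.hypot(L[...,1],L[...,2])<.03)
        print(' pad pts',pd.sum(),'left range',np.percentile(L[pd][:,1],[2,98]).round(4),'up',np.percentile(L[pd][:,2],[2,98]).round(4))
        t=near&(abs(L[...,1])<.03)&(L[...,2]>.028)&(L[...,2]<.048)&(L[...,0]<-.05)&(L[...,0]>-.10)
        N,c,k,sd=plane(P[t],.003); N*=np.sign(N[2]); print(' top elev',np.degrees(np.arctan2(-N[0],N[2])).round(2),k)
        # foot outline by colour
        hsv=cv2.cvtColor(s['image'],cv2.COLOR_RGB2HSV)
        m=((hsv[...,1]<40)&(hsv[...,2]>130)&(P[...,2]<.02)&(P[...,2]>.003)&(abs(P[...,0]-.52)<.09)&(abs(P[...,1]-.19)<.1)).astype(np.uint8)
        v,u=np.nonzero(m); G=onz(s,np.stack([u,v],1),.010); r=cv2.minAreaRect((G[:,:2]*1000).astype(np.float32)); print(' foot',r,m.sum())
E
python3 -c "
from tgt import *
rel([.5786,-.1512,.0125],frame(5.1,0))"; ls; python3 log.py
```

```text
clock 6.83 tcp [ 0.578  -0.1515  0.2134] F [-0.48 -1.01 -2.66] w 0.0297 40.0 q [ 0.42  0.4  -0.28  1.72  0.13  1.03 -1.4 ]
shift cm [ 0.04 -0.04 20.09] turn deg [ 0.04 -0.09 -0.33]
h.py
log.py
pics
scene.npz
tgt.py
top.npzTraceback (most recent call last):
  File "log.py", line 2, in <module>
    a=load('top0.npz'[:-4]);b=load('scene0.npz'[:-4])
  File "h.py", line 6, in load
    def load(n): return np.load(f'{n}.npz')
                        ~~~~~~~^^^^^^^^^^^^
    fid = stack.enter_context(open(os.fspath(file), "rb"))
                              ~~~~^^^^^^^^^^^^^^^^^^^^^^^
FileNotFoundError: [Errno 2] No such file or directory: 'top0.npz'
```

```bash
sed -i "2s/.*/a=load('T');b=load('S')/" log.py
python3 - <<'E'
from h import *
for n,f in(('top','T'),('scene','S')): np.savez(f+'.npz',**avg(n))
E
python3 log.py
```

```text
top {-100: 4, -96: 36, -92: 49, -88: 63, -84: 52, -80: 71, -76: 72, -72: 77, -68: 68, -64: 82, -60: 71, -56: 68, -52: 70, -48: 139, -44: 25, -40: 6, -36: 0, -32: 0, -28: 0, -24: 0, -20: 0, -16: 0, -12: 0, -8: 0, -4: 0, 0: 0, 4: 0, 8: 0, 12: 0}
 face [ 0.871 -0.077  0.486] [0.5358 0.1881 0.1479] 86 0.0008 elev 29.05 yaw -5.03
 stem pts 126 left range [-0.0168  0.0195] up max 0.0186
 pad pts 89 left range [-0.0174  0.0214] up [-0.0185  0.0203]
 top elev 24.26 404
 foot ((521.1644897460938, 188.80859375), (129.27496337890625, 110.1436767578125), 88.76741790771484) 768
scene {-100: 18, -96: 33, -92: 34, -88: 53, -84: 45, -80: 58, -76: 65, -72: 57, -68: 65, -64: 67, -60: 66, -56: 71, -52: 219, -48: 174, -44: 33, -40: 1, -36: 0, -32: 0, -28: 0, -24: 0, -20: 0, -16: 0, -12: 0, -8: 0, -4: 0, 0: 0, 4: 0, 8: 0, 12: 0}
 face [ 0.909 -0.022  0.416] [0.5383 0.1783 0.141 ] 182 0.0006 elev 24.6 yaw -1.41
 stem pts 107 left range [-0.0193  0.0102] up max 0.0175
 pad pts 192 left range [-0.0205  0.0185] up [-0.0202  0.0187]
 top elev 24.25 209
 foot ((522.193359375, 185.58880615234375), (129.16722106933594, 109.66558837890625), 88.74700927734375) 460
```

```bash
cat > pp.py <<'E'
from tgt import *
C=np.array([.586,.1853,.1505]); PSI,E_=-1.25,24.3; R=frame(PSI,E_); NT=np.array([-.110,0,-.0132])
def nose():
    o=get_obs(); return o['tool_pos']+Rot.from_quat(o['eef_rot']).apply(NT)
def to(gap): 
    rel(C+R.apply([gap,0,0]-NT),R); d=R.inv().apply(nose()-C)*1000; print('nose rel pad (out,right,down) mm',d.round(2))
E
python3 -c "
from pp import *
print(C+R.apply([.06,0,0]-NT)); to(.06)"
```

```text
[0.74633238 0.18180153 0.20842692]
clock 7.63 tcp [ 0.5779 -0.1516  0.2126] F [-0.09 -0.02 -1.11] w 0.03 40.0 q [ 0.42  0.4  -0.28  1.72  0.13  1.03 -1.4 ]
shift cm [ 19.55 -31.83   0.42] turn deg [-1.27 24.27  5.92]
nose rel pad (out,right,down) mm [ -69.4   348.52 -113.95]
```

>>> {"op": "servo_tool", "data": {
  "targets": [
    {"travel": [1, -0.5, 0], "turn": [0, 0, 0], "hand": 2},
    {"travel": [2, -1, 0], "turn": [0, 0, 0], "hand": 2},
    {"travel": [2, -1, 0], "turn": [0, 0, 0], "hand": 2},
    {"travel": [2, -1, 0], "turn": [0, 0, 0], "hand": 2},
    {"travel": [2, -1, 0], "turn": [0, 0, 0], "hand": 2},
    {"travel": [2, -1, 0], "turn": [0, 0, 0], "hand": 2},
    {"travel": [2, -1, 0], "turn": [0, 0, 0], "hand": 2},
    {"travel": [2, -1.5, 0], "turn": [0, 0, 0], "hand": 2},
    {"travel": [1.5, -2, 0], "turn": [0, 0, 0], "hand": 2},
    {"travel": [1, -2, 0], "turn": [0, 0, 0], "hand": 2},
    {"travel": [0.5, -2, 0], "turn": [0, 0, 0], "hand": 2},
    {"travel": [0.5, -2, 0], "turn": [0, 0, 0], "hand": 2},
    {"travel": [0.5, -2, 0], "turn": [0, 0, 0], "hand": 2},
    {"travel": [0.5, -2, 0], "turn": [0, 0, 0], "hand": 2},
    {"travel": [0, -2, 0], "turn": [0, 0, 0], "hand": 2},
    {"travel": [0, -2, 0], "turn": [0, 0, 0], "hand": 2},
    {"travel": [0, -2, 0], "turn": [0, 0, 0], "hand": 2},
    {"travel": [0, -2, 0], "turn": [0, 0, 0], "hand": 2},
    {"travel": [0, -1.5, 0], "turn": [0, 0, 0], "hand": 2},
    {"travel": [0, 0, 0], "turn": [0, 0, 0], "hand": 2}
  ]
}}

```text
clock: 9.3
tool_pos: [0.7466, 0.1649, 0.2122]
eef_rot: [0.999, 0.045, -0.0, -0.002]
wrist_force: [-0.7, 1.4, -1.3]
grip_width: 0.0299
grasp_force: 40.0
```

>>> {"op": "servo_tool", "data": {
  "targets": [
    {"travel": [0, 0, 0], "turn": [-0.2, 4, 1], "hand": 2},
    {"travel": [0, 0, 0], "turn": [-0.2, 4, 1], "hand": 2},
    {"travel": [0, 0, 0], "turn": [-0.2, 4, 1], "hand": 2},
    {"travel": [0, 0, 0], "turn": [-0.2, 4, 1], "hand": 2},
    {"travel": [0, 0, 0], "turn": [-0.2, 4, 1], "hand": 2},
    {"travel": [0, 0, 0], "turn": [-0.2, 4, 1], "hand": 2},
    {"travel": [0, 0, 0], "turn": [0, 0, 0], "hand": 2},
    {"travel": [0, 0, 0], "turn": [0, 0, 0], "hand": 2},
    {"travel": [0, 0, 0], "turn": [0, 0, 0], "hand": 2}
  ]
}}

```text
clock: 10.05
tool_pos: [0.7487, 0.1579, 0.2132]
eef_rot: [0.978, -0.012, 0.208, 0.002]
wrist_force: [1.5, -0.3, -1.8]
grip_width: 0.0298
grasp_force: 40.0
```

```bash
python3 -c "
from pp import *
to(.03)"
```

```text
clock 10.05 tcp [0.7487 0.1579 0.2132] F [ 1.53 -0.26 -1.78] w 0.0298 40.0 q [-0.17  0.48 -0.18  1.66  0.38  0.64 -2.18]
shift cm [-3.47 -2.38  0.34] turn deg [-0.01  0.29 -0.11]
nose rel pad (out,right,down) mm [64.72 23.65 -3.73]
```

>>> {"op": "servo_tool", "data": {
  "targets": [
    {"travel": [0, -0.8, 0.1], "turn": [0, 0.3, -0.1], "hand": 2},
    {"travel": [-0.5, -0.8, 0.1], "turn": [0, 0, 0], "hand": 2},
    {"travel": [-1, -0.8, 0.1], "turn": [0, 0, 0], "hand": 2},
    {"travel": [-1, 0, 0], "turn": [0, 0, 0], "hand": 2},
    {"travel": [-1, 0, 0], "turn": [0, 0, 0], "hand": 2},
    {"travel": [0, 0, 0], "turn": [0, 0, 0], "hand": 2},
    {"travel": [0, 0, 0], "turn": [0, 0, 0], "hand": 2},
    {"travel": [0, 0, 0], "turn": [0, 0, 0], "hand": 2},
    {"travel": [0, 0, 0], "turn": [0, 0, 0], "hand": 2}
  ]
}}

```text
clock: 10.8
tool_pos: [0.7184, 0.1833, 0.1958]
eef_rot: [0.977, -0.011, 0.211, 0.002]
wrist_force: [0.8, 0.5, -2.2]
grip_width: 0.03
grasp_force: 40.0
```

```bash
python3 -c "
from pp import *
to(.0)
o=get_obs(); print('axial',o['wrist_force']@R.apply([1,0,0]))
s=avg('scene',4); np.savez('S2.npz',**s); t=avg('top',2); np.savez('T2.npz',**t)
A=cv2.resize(s['image'][150:250,335:465],None,fx=4,fy=4,interpolation=2);B=cv2.resize(t['image'][185:285,225:295],None,fx=4,fy=4,interpolation=2)
cv2.imwrite('pics/press0.png',np.hstack([A,B])[:,:,::-1])
o=get_obs(); print('axial',o['wrist_force']@R.apply([1,0,0]))
"
```

```text
clock 10.8 tcp [0.7184 0.1833 0.1958] F [ 0.8   0.53 -2.15] w 0.03 40.0 q [-0.24  0.46 -0.16  1.74  0.42  0.59 -2.27]
shift cm [-2.94  0.09 -0.  ] turn deg [-0.05 -0.07 -0.02]
nose rel pad (out,right,down) mm [29.35 -0.9   0.1 ]
axial -0.16693000570566158
axial -1.2339347861787702h.py:13: RuntimeWarning: All-NaN slice encountered
  s=dict(S[0]); s['range_z']=np.nan_to_num(np.nanmedian(z,0)); s['image']=np.mean([x['image'] for x in S],0).astype(np.uint8); return s
```

View pics/press0.png

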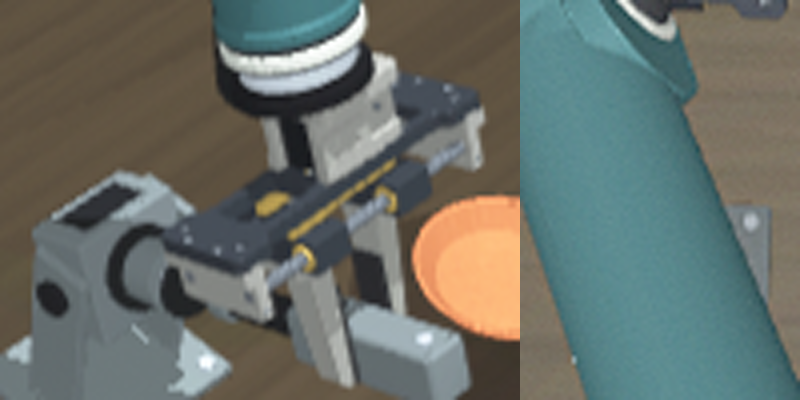

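The scene crop shows the wand tilted in line with the stem. The pad is at crop (185,290), the neck at (260,310) and the handle at (405,350). The gripper hides the nose, and the top view is blocked by the arm.

```bash
cat >> pp.py <<'E'
AX=R.apply([1,0,0])
def fs(k=8):
    "mean axial force (N) and spread over k readings"
    f=[]; 
    for _ in range(k): snapshot('top'); f.append(get_obs()['wrist_force']@AX)
    print('axial mean %.2f se %.2f'%(np.mean(f),np.std(f)/k**.5), np.round(f,1)); return np.mean(f)
E
python3 -c "
from pp import *
s=load('S2'); P=cloud(s); B=R.as_matrix()*[1,-1,-1]; C0=np.array([.5863,.1844,.1514])
L=(P-C0)@B*1000  # out,left,up mm, scene-camera frame
hsv=cv2.cvtColor(s['image'],cv2.COLOR_RGB2HSV)
m=(L[...,0]>60)&(L[...,0]<215)&(abs(L[...,1])<30)&(L[...,2]>5)&(L[...,2]<30)
m&=(hsv[...,2]>60)
q=m&(abs(L[...,2]-18)<5)&(L[...,0]>140)
Q=L[q]; print(q.sum()); N,c,k,sd=plane(Q,1.5); print('top normal',N.round(3),c.round(1),k)
r=cv2.minAreaRect(Q[abs(Q[:,2]-np.median(Q[:,2]))<2][:,:2].astype(np.float32)); print(r)
for x in range(140,220,8):
    w=Q[abs(Q[:,0]-x)<4]; print(x,len(w),w[:,1:].min(0).round(1),w[:,1:].max(0).round(1)) if len(w) else 0
to(0); fs(8)
"
```

```text
290
top normal [-0.001  0.002 -1.   ] [173.2  -0.2  16.7] 207
((169.31607055664062, -6.723121643066406), (57.031394958496094, 68.86769104003906), 73.48804473876953)
140 18 [-28.4  13.2] [18.3 19.4]
148 67 [-29.9  13.5] [29. 23.]
156 27 [-13.4  14.2] [15.  18.7]
164 29 [-13.7  13.3] [13.8 18.5]
172 29 [-14.4  13.1] [14.3 17.9]
180 28 [-14.4  13.3] [15.8 18.6]
188 29 [-12.3  14.3] [13.9 18.4]
196 31 [-12.4  13.1] [15.  18.9]
204 32 [-12.7  13.6] [14.2 18. ]
clock 11.1 tcp [0.7177 0.1831 0.1955] F [-0.74 -0.14 -1.37] w 0.0294 40.0 q [-0.24  0.46 -0.16  1.74  0.42  0.59 -2.27]
shift cm [-2.86  0.07 -0.  ] turn deg [-0.04 -0.02  0.  ]
nose rel pad (out,right,down) mm [28.59 -0.69  0.06]
axial mean -1.09 se 0.16 [-1.5 -0.5 -1.3 -1.2 -0.2 -1.2 -1.4 -1.4]
```

>>> {"op": "servo_tool", "data": {
  "targets": [
    {"travel": [-0.4, 0.07, -0.04], "turn": [0, 0, 0], "hand": 2},
    {"travel": [-0.6, 0, 0], "turn": [0, 0, 0], "hand": 2},
    {"travel": [-0.5, 0, 0], "turn": [0, 0, 0], "hand": 2},
    {"travel": [-0.4, 0, 0], "turn": [0, 0, 0], "hand": 2},
    {"travel": [-0.2, 0, 0], "turn": [0, 0, 0], "hand": 2},
    {"travel": [0, 0, 0], "turn": [0, 0, 0], "hand": 2},
    {"travel": [0, 0, 0], "turn": [0, 0, 0], "hand": 2},
    {"travel": [0, 0, 0], "turn": [0, 0, 0], "hand": 2}
  ]
}}

```text
clock: 12.17
tool_pos: [0.6985, 0.183, 0.1874]
eef_rot: [0.977, -0.01, 0.211, 0.002]
wrist_force: [0.3, 0.1, -1.4]
grip_width: 0.0297
grasp_force: 40.0
```

```bash
python3 -c "
from pp import *
to(0); fs(10); to(0)
"
```

```text
clock 12.17 tcp [0.6985 0.183  0.1874] F [ 0.35  0.14 -1.39] w 0.0297 40.0 q [-0.26  0.44 -0.15  1.79  0.44  0.56 -2.3 ]
shift cm [-0.77  0.02  0.05] turn deg [-0.05 -0.04  0.01]
nose rel pad (out,right,down) mm [ 7.7  -0.13 -0.42]
axial mean -0.62 se 0.13 [ 0.1 -0.5 -0.9 -1.  -0.6 -0.4 -1.  -1.3 -0.6 -0.1]
clock 12.67 tcp [0.6983 0.1829 0.1871] F [ 0.43 -0.09 -1.2 ] w 0.0298 40.0 q [-0.26  0.44 -0.15  1.79  0.44  0.56 -2.3 ]
shift cm [-0.74  0.01  0.04] turn deg [-0.04 -0.02  0.01]
nose rel pad (out,right,down) mm [ 7.42 -0.03 -0.32]
```

>>> {"op": "servo_tool", "data": {
  "targets": [
    {"travel": [-0.1, 0, 0], "turn": [0, 0, 0], "hand": 2},
    {"travel": [-0.1, 0, 0], "turn": [0, 0, 0], "hand": 2},
    {"travel": [-0.1, 0, 0], "turn": [0, 0, 0], "hand": 2},
    {"travel": [-0.1, 0, 0], "turn": [0, 0, 0], "hand": 2},
    {"travel": [0, 0, 0], "turn": [0, 0, 0], "hand": 2},
    {"travel": [0, 0, 0], "turn": [0, 0, 0], "hand": 2},
    {"travel": [0, 0, 0], "turn": [0, 0, 0], "hand": 2}
  ]
}}

```text
clock: 13.25
tool_pos: [0.6948, 0.183, 0.1857]
eef_rot: [0.977, -0.011, 0.211, 0.002]
wrist_force: [1.2, -1.0, -1.2]
grip_width: 0.0296
grasp_force: 40.0
```

```bash
python3 -c "
from pp import *
fs(8); to(0)
"
```

```text
axial mean 0.46 se 0.15 [ 1.1  0.3  0.5  0.8  0.2  0.3  0.9 -0.3]
clock 13.65 tcp [0.6948 0.183  0.1856] F [ 0.22 -1.02 -1.18] w 0.0295 40.0 q [-0.26  0.44 -0.15  1.8   0.44  0.55 -2.31]
shift cm [-0.36  0.01  0.05] turn deg [-0.05 -0.04  0.01]
nose rel pad (out,right,down) mm [ 3.63 -0.07 -0.38]
```

>>> {"op": "servo_tool", "data": {
  "targets": [
    {"travel": [-0.1, 0, 0], "turn": [0, 0, 0], "hand": 2},
    {"travel": [-0.1, 0, 0], "turn": [0, 0, 0], "hand": 2},
    {"travel": [0, 0, 0], "turn": [0, 0, 0], "hand": 2},
    {"travel": [0, 0, 0], "turn": [0, 0, 0], "hand": 2},
    {"travel": [0, 0, 0], "turn": [0, 0, 0], "hand": 2}
  ]
}}

```text
clock: 14.07
tool_pos: [0.693, 0.1831, 0.1849]
eef_rot: [0.977, -0.011, 0.211, 0.002]
wrist_force: [2.6, -0.1, -1.1]
grip_width: 0.03
grasp_force: 40.0
```

```bash
python3 -c "
from pp import *
fs(8); to(0)
"
```

```text
axial mean 1.95 se 0.18 [1.6 1.6 1.5 2.4 2.8 1.4 1.8 2.6]
clock 14.47 tcp [0.6928 0.1831 0.1847] F [2.79 0.4  0.07] w 0.0296 40.0 q [-0.26  0.44 -0.15  1.81  0.44  0.55 -2.31]
shift cm [-0.15  0.01  0.04] turn deg [-0.04 -0.02  0.01]
nose rel pad (out,right,down) mm [ 1.46 -0.09 -0.37]
```

>>> {"op": "servo_tool", "data": {
  "targets": [
    {"travel": [-0.1, 0, 0], "turn": [0, 0, 0], "hand": 2},
    {"travel": [-0.1, 0, 0], "turn": [0, 0, 0], "hand": 2},
    {"travel": [-0.1, 0, 0], "turn": [0, 0, 0], "hand": 2},
    {"travel": [0, 0, 0], "turn": [0, 0, 0], "hand": 2},
    {"travel": [0, 0, 0], "turn": [0, 0, 0], "hand": 2}
  ]
}}

```text
clock: 14.88
tool_pos: [0.6903, 0.1831, 0.1837]
eef_rot: [0.977, -0.01, 0.211, 0.002]
wrist_force: [3.4, 0.5, 1.1]
grip_width: 0.0295
grasp_force: 40.0
```

```bash
python3 -c "
from pp import *
fs(12); to(0)
"
```

```text
axial mean 3.60 se 0.15 [3.3 3.4 3.  3.1 4.1 4.5 3.6 3.4 3.7 3.4 3.2 4.6]
clock 15.48 tcp [0.69   0.1832 0.1834] F [ 4.74 -0.39  0.77] w 0.0297 40.0 q [-0.27  0.43 -0.14  1.81  0.44  0.55 -2.32]
shift cm [0.16 0.01 0.04] turn deg [-0.04 -0.02  0.01]
nose rel pad (out,right,down) mm [-1.6  -0.09 -0.35]
```

>>> {"op": "servo_tool", "data": {
  "targets": [
    {"travel": [0, 0, 0], "turn": [0, 0, 0], "hand": 2},
    {"travel": [0, 0, 0], "turn": [0, 0, 0], "hand": 2},
    {"travel": [0, 0, 0], "turn": [0, 0, 0], "hand": 2},
    {"travel": [0, 0, 0], "turn": [0, 0, 0], "hand": 2},
    {"travel": [0, 0, 0], "turn": [0, 0, 0], "hand": 2},
    {"travel": [0, 0, 0], "turn": [0, 0, 0], "hand": 2},
    {"travel": [0, 0, 0], "turn": [0, 0, 0], "hand": 2},
    {"travel": [0, 0, 0], "turn": [0, 0, 0], "hand": 2},
    {"travel": [0, 0, 0], "turn": [0, 0, 0], "hand": 2},
    {"travel": [0, 0, 0], "turn": [0, 0, 0], "hand": 2},
    {"travel": [0, 0, 0], "turn": [0, 0, 0], "hand": 2},
    {"travel": [0, 0, 0], "turn": [0, 0, 0], "hand": 2},
    {"travel": [0, 0, 0], "turn": [0, 0, 0], "hand": 2},
    {"travel": [0, 0, 0], "turn": [0, 0, 0], "hand": 2},
    {"travel": [0, 0, 0], "turn": [0, 0, 0], "hand": 2},
    {"travel": [0, 0, 0], "turn": [0, 0, 0], "hand": 2},
    {"travel": [0, 0, 0], "turn": [0, 0, 0], "hand": 2},
    {"travel": [0, 0, 0], "turn": [0, 0, 0], "hand": 2},
    {"travel": [0, 0, 0], "turn": [0, 0, 0], "hand": 2},
    {"travel": [0, 0, 0], "turn": [0, 0, 0], "hand": 2}
  ]
}}

```text
clock: 17.15
tool_pos: [0.69, 0.1831, 0.1834]
eef_rot: [0.978, -0.01, 0.211, 0.002]
wrist_force: [3.4, 0.1, 0.8]
grip_width: 0.0296
grasp_force: 40.0
```

```bash
python3 -c "
from pp import *
to(0); fs(12); to(0)
s=load('S'); t=avg('scene',3)
cv2.imwrite('pics/press1.png',cv2.resize(t['image'][150:250,335:465],None,fx=6,fy=6,interpolation=2)[:,:,::-1])
"
```

```text
clock 17.15 tcp [0.69   0.1831 0.1834] F [3.37 0.13 0.84] w 0.0296 40.0 q [-0.27  0.43 -0.14  1.81  0.44  0.55 -2.32]
shift cm [0.16 0.01 0.04] turn deg [-0.04 -0.02  0.01]
nose rel pad (out,right,down) mm [-1.61 -0.02 -0.35]
axial mean 3.68 se 0.11 [3.9 4.3 4.1 3.8 3.9 2.9 3.6 3.4 3.2 3.9 3.3 4. ]
clock 17.75 tcp [0.6901 0.1831 0.1834] F [ 3.93 -0.02  0.91] w 0.0297 40.0 q [-0.27  0.43 -0.14  1.81  0.44  0.55 -2.32]
shift cm [0.16 0.01 0.04] turn deg [-0.04 -0.02  0.01]
nose rel pad (out,right,down) mm [-1.59 -0.07 -0.36]
```

View pics/press1.png

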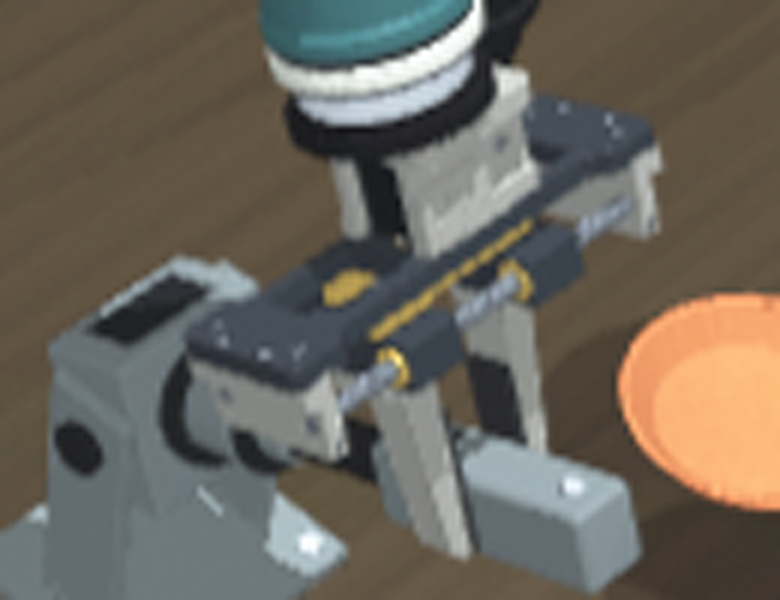

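The crop shows the nose seated against the pad at about (260,450), in line with the stem. Force and position held steady for about 3 s, so I'll back off and return to the tray.

>>> {"op": "servo_tool", "data": {
  "targets": [
    {"travel": [0.2, 0, 0], "turn": [0, 0, 0], "hand": 2},
    {"travel": [0.4, 0, 0], "turn": [0, 0, 0], "hand": 2},
    {"travel": [1, 0, 0], "turn": [0, 0, 0], "hand": 2},
    {"travel": [1.5, 0, 0], "turn": [0, 0, 0], "hand": 2},
    {"travel": [1.5, 0, 0], "turn": [0, 0, 0], "hand": 2},
    {"travel": [1.5, 0, 0], "turn": [0, 0, 0], "hand": 2},
    {"travel": [0.5, 0, 0], "turn": [0, 0, 0], "hand": 2},
    {"travel": [0, 0, 0], "turn": [0.2, -4, -1], "hand": 2},
    {"travel": [0, 0, 0], "turn": [0.2, -4, -1], "hand": 2},
    {"travel": [0, 0, 0], "turn": [0.2, -4, -1], "hand": 2},
    {"travel": [0, 0, 0], "turn": [0.2, -4, -1], "hand": 2},
    {"travel": [0, 0, 0], "turn": [0.2, -4, -1], "hand": 2},
    {"travel": [0, 0, 0], "turn": [0.2, -4, -1], "hand": 2},
    {"travel": [0, 0, 0], "turn": [0, 0, 0], "hand": 2}
  ]
}}

```text
clock: 19.07
tool_pos: [0.7512, 0.1807, 0.2083]
eef_rot: [0.999, 0.042, 0.0, 0.001]
wrist_force: [0.0, -0.8, -2.5]
grip_width: 0.0297
grasp_force: 40.0
```

```bash
python3 -c "
from tgt import *
rel([.578,-.1518,.2],frame(4.75,0))"
```

```text
clock 19.07 tcp [0.7512 0.1807 0.2083] F [ 0.05 -0.76 -2.48] w 0.0297 40.0 q [-0.11  0.71 -0.29  1.23  0.2   1.22 -1.89]
shift cm [-20.03  31.69   0.85] turn deg [ 0.07 -0.05  0.03]
```

>>> {"op": "servo_tool", "data": {
  "targets": [
    {"travel": [0, 1, 0], "turn": [0, 0, 0], "hand": 2},
    {"travel": [0, 2, 0], "turn": [0, 0, 0], "hand": 2},
    {"travel": [0, 2, 0], "turn": [0, 0, 0], "hand": 2},
    {"travel": [0, 2, 0], "turn": [0, 0, 0], "hand": 2},
    {"travel": [0, 2, 0], "turn": [0, 0, 0], "hand": 2},
    {"travel": [-0.5, 2, 0], "turn": [0, 0, 0], "hand": 2},
    {"travel": [-0.5, 2, 0], "turn": [0, 0, 0], "hand": 2},
    {"travel": [-1, 2, 0], "turn": [0, 0, 0], "hand": 2},
    {"travel": [-1, 2, 0], "turn": [0, 0, 0], "hand": 2},
    {"travel": [-1.5, 2, 0], "turn": [0, 0, 0], "hand": 2},
    {"travel": [-1.5, 2, 0], "turn": [0, 0, 0], "hand": 2},
    {"travel": [-2, 2, 0], "turn": [0, 0, 0], "hand": 2},
    {"travel": [-2, 2, 0], "turn": [0, 0, 0], "hand": 2},
    {"travel": [-2, 2, 0], "turn": [0, 0, 0], "hand": 2},
    {"travel": [-2, 2, 0], "turn": [0, 0, 0], "hand": 2},
    {"travel": [-2, 1.5, 0], "turn": [0, 0, 0], "hand": 2},
    {"travel": [-2, 1, 0], "turn": [0, 0, 0], "hand": 2},
    {"travel": [-2, 0, 0], "turn": [0, 0, 0], "hand": 2},
    {"travel": [0, 0, 0], "turn": [0, 0, 0], "hand": 2},
    {"travel": [0, 0, 0], "turn": [0, 0, 0], "hand": 2}
  ]
}}

```text
clock: 20.73
tool_pos: [0.5759, -0.1496, 0.2105]
eef_rot: [0.999, 0.042, 0.003, 0.001]
wrist_force: [0.4, 0.1, -0.7]
grip_width: 0.0297
grasp_force: 40.0
```

```bash
python3 -c "
from tgt import *
rel([.578,-.1518,.0128],frame(4.75,0))"
```

```text
clock 20.73 tcp [ 0.5759 -0.1496  0.2105] F [ 0.39  0.13 -0.66] w 0.0297 40.0 q [ 0.42  0.4  -0.29  1.74  0.13  1.02 -1.4 ]
shift cm [ 0.07  0.19 19.77] turn deg [ 0.15 -0.34  0.03]
```

>>> {"op": "servo_tool", "data": {
  "targets": [
    {"travel": [0.1, 0.2, 1], "turn": [0.1, -0.3, 0], "hand": 2},
    {"travel": [0, 0, 2.5], "turn": [0, 0, 0], "hand": 2},
    {"travel": [0, 0, 2.5], "turn": [0, 0, 0], "hand": 2},
    {"travel": [0, 0, 2.5], "turn": [0, 0, 0], "hand": 2},
    {"travel": [0, 0, 2.5], "turn": [0, 0, 0], "hand": 2},
    {"travel": [0, 0, 2], "turn": [0, 0, 0], "hand": 2},
    {"travel": [0, 0, 2], "turn": [0, 0, 0], "hand": 2},
    {"travel": [0, 0, 1.5], "turn": [0, 0, 0], "hand": 2},
    {"travel": [0, 0, 1], "turn": [0, 0, 0], "hand": 2},
    {"travel": [0, 0, 0.5], "turn": [0, 0, 0], "hand": 2},
    {"travel": [0, 0, 0], "turn": [0, 0, 0], "hand": 2},
    {"travel": [0, 0, 0], "turn": [0, 0, 0], "hand": 2},
    {"travel": [0, 0, 0], "turn": [0, 0, 0], "hand": 2}
  ]
}}

```text
clock: 21.82
tool_pos: [0.5797, -0.1509, 0.0309]
eef_rot: [0.999, 0.042, 0.001, 0.0]
wrist_force: [-0.2, -0.3, -1.3]
grip_width: 0.0296
grasp_force: 40.0
```

```bash
python3 -c "
from tgt import *
rel([.578,-.1518,.0128],frame(4.75,0))"
```

```text
clock 21.82 tcp [ 0.5797 -0.1509  0.0309] F [-0.16 -0.34 -1.34] w 0.0296 40.0 q [ 0.38  0.64 -0.24  1.83  0.22  0.69 -1.47]
shift cm [-0.18  0.08  1.81] turn deg [ 0.   -0.1   0.11]
```

>>> {"op": "servo_tool", "data": {
  "targets": [
    {"travel": [-0.2, 0.1, 0.5], "turn": [0, -0.1, 0], "hand": 2},
    {"travel": [0, 0, 0.5], "turn": [0, 0, 0], "hand": 2},
    {"travel": [0, 0, 0.4], "turn": [0, 0, 0], "hand": 2},
    {"travel": [0, 0, 0.2], "turn": [0, 0, 0], "hand": 2},
    {"travel": [0, 0, 0.1], "turn": [0, 0, 0], "hand": 2},
    {"travel": [0, 0, 0], "turn": [0, 0, 0], "hand": 2},
    {"travel": [0, 0, 0], "turn": [0, 0, 0], "hand": 2},
    {"travel": [0, 0, 0], "turn": [0, 0, 0], "hand": 2}
  ]
}}

```text
clock: 22.48
tool_pos: [0.577, -0.1519, 0.013]
eef_rot: [0.999, 0.042, -0.001, -0.0]
wrist_force: [-0.0, -0.4, -1.4]
grip_width: 0.03
grasp_force: 40.0
```

```bash
python3 -c "
from tgt import *
rel([.578,-.1518,.0128],frame(4.75,0))
f=[]
for _ in range(5): snapshot('top'); f.append(get_obs()['wrist_force'][2])
print(f)"
```

```text
clock 22.48 tcp [ 0.577  -0.1519  0.013 ] F [-0.04 -0.37 -1.44] w 0.03 40.0 q [ 0.37  0.66 -0.23  1.84  0.23  0.66 -1.47]
shift cm [ 0.1  -0.    0.02] turn deg [-0.03  0.08  0.11]
[np.float64(-1.5666908325855293), np.float64(-1.9706517203607452), np.float64(-1.8512594417123251), np.float64(-2.7000927921785207), np.float64(-1.614766412654911)]
```

>>> {"op": "servo_tool", "data": {
  "targets": [
    {"travel": [0, 0, 0.05], "turn": [0, 0, 0], "hand": 2},
    {"travel": [0, 0, 0], "turn": [0, 0, 0], "hand": 2},
    {"travel": [0, 0, 0], "turn": [0, 0, 0], "hand": 2},
    {"travel": [0, 0, 0], "turn": [0, 0, 0], "hand": 3.2},
    {"travel": [0, 0, 0], "turn": [0, 0, 0], "hand": 4},
    {"travel": [0, 0, 0], "turn": [0, 0, 0], "hand": 5},
    {"travel": [0, 0, 0], "turn": [0, 0, 0], "hand": 5.5},
    {"travel": [0, 0, 0], "turn": [0, 0, 0], "hand": 5.5},
    {"travel": [0, 0, 0], "turn": [0, 0, 0], "hand": 5.5},
    {"travel": [0, 0, -1], "turn": [0, 0, 0], "hand": 5.5},
    {"travel": [0, 0, -2], "turn": [0, 0, 0], "hand": 5.5},
    {"travel": [0, 0, -2.5], "turn": [0, 0, 0], "hand": 5.5},
    {"travel": [0, 0, -2.5], "turn": [0, 0, 0], "hand": 5.5},
    {"travel": [0, 0, -2.5], "turn": [0, 0, 0], "hand": 5.5},
    {"travel": [0, 0, -2.5], "turn": [0, 0, 0], "hand": 5.5},
    {"travel": [0, 0, -2.5], "turn": [0, 0, 0], "hand": 5.5},
    {"travel": [0, 0, -2.5], "turn": [0, 0, 0], "hand": 5.5},
    {"travel": [0, 0, -2.5], "turn": [0, 0, 0], "hand": 5.5},
    {"travel": [0, 0, 0], "turn": [0, 0, 0], "hand": 5.5},
    {"travel": [0, 0, 0], "turn": [0, 0, 0], "hand": 5.5}
  ]
}}

```text
clock: 24.4
tool_pos: [0.578, -0.1522, 0.2198]
eef_rot: [0.999, 0.042, 0.001, 0.0]
wrist_force: [-0.6, -0.4, -1.2]
grip_width: 0.0547
grasp_force: 0.0
```

```bash
python3 -c "
from tgt import *
rel([.578,-.1518,.0128],frame(4.75,0))
s=avg('scene',4); P=cloud(s); hsv=cv2.cvtColor(s['image'],cv2.COLOR_RGB2HSV)
m=(hsv[...,1]<70)&(abs(P[...,0]-.57)<.1)&(abs(P[...,1]+.12)<.1)&(P[...,2]>.015)
h=P[m&(P[...,2]>.039)&(P[...,2]<.05)]; print(cv2.minAreaRect((h[:,:2]*1000).astype(np.float32)),np.median(h[:,2]),plane(h,.002))
cv2.imwrite('pics/end.png',s['image'][:,:,::-1])"
```

```text
clock 24.4 tcp [ 0.578  -0.1522  0.2198] F [-0.62 -0.35 -1.21] w 0.0547 0.0 q [ 0.43  0.4  -0.29  1.72  0.13  1.05 -1.39]
shift cm [-0.04 -0.06 20.7 ] turn deg [ 0.06 -0.1   0.1 ]
((558.3145751953125, -154.05300903320312), (174.14967346191406, 29.720651626586914), 4.620995044708252) 0.042892719348631085 (array([ 0.00317168, -0.00317312,  0.99998994]), array([ 0.59130947, -0.15152282,  0.04284261]), np.int64(422), np.float64(0.0005423459965304171))
```

View pics/end.png

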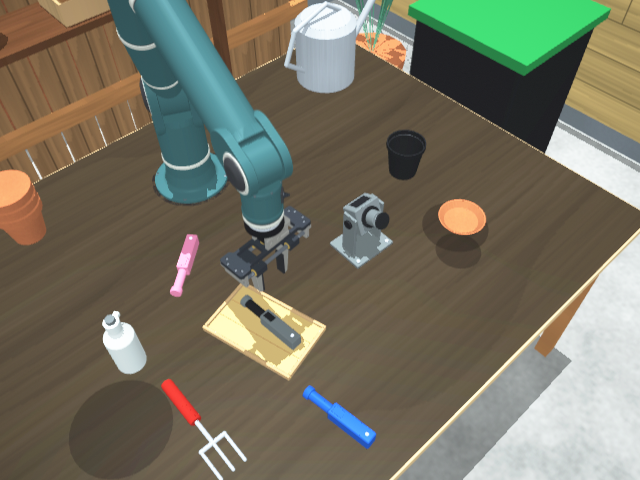

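The wand lies flat in the tray at (270,322) with its key up, the gripper is clear above it, and the pot, bottle, fork and saucer are where they were.

```bash
python3 -c "
from plant import *
print(finish_job())"
```

```text
the job is handed in; nothing more can be done
None
```

I pressed the wand's nose onto the middle of the read pad about half-way in (about 4.9 to 5.4 mm, 4.5 N) and held it still for about 3 s. I then laid it back flat in the tray, key up, and let go; the pot, bottle, fork and saucer were not disturbed, and the job was handed in at about 25 s.

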